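# Slide the setting block back into its own catch cradle

### The arm

A 6-joint arm with a two-finger parallel gripper is mounted at the origin on a cart in front of the work surface, level with it; the furniture and walls round the work are solid. World frame = base frame: x ahead of the robot, y to its left, z up, the work surface at z = 0. Lengths are in m, angles in rad, forces in N, time in s.
With the tool pointing down it reaches from about 0.375 to 0.9 m from the base axis. Payload 3.1 kg.
Tool frame: the origin (TCP) lies midway between the tips of the shut fingers; the grasp point (between the pads) lies 19 mm behind it; z points along the fingers, y is the line along which they close (so a half turn about z gives the same grasp; the last joint's range is limited). The gripper opens to 85 mm and grips with 20 to 120 N. Pads are 22 mm wide; open, the fingers measure 114 mm over their backs; the gripper's body (76 mm by 85 mm) begins 54 mm behind the grasp point. The pads swing forward as they close: fully open they stand 13 mm farther back than shut.
Start: joints at [1.042, 0.527, 1.433, -0, 1.181, -0.178], TCP at [0.215, 0.587, 0.231] pointing down, gripper open.
Joint ranges: [-3.08, 3.08], [-0.75, 2.2], [0.22, 2.44], [-1.43, 4.57], [0, 2.65], [-2.85, 2.85]. Speed limits (rad/s): [2.79, 2.79, 3.14, 3.14, 3.14, 3.14].

### API

Orientations are given as a unit quaternion [x, y, z, w].
In Python, from station import manip gives the robot as it stands.
- The arm moves only by the tool move_arm, never from a script. Its argument "increments" is a list that holds one entry, the list of rows, each a list of 5 numbers: the gripper's target within -1 to 1 (shut at 1, half-way at 0, fully open at -1), then the shift along the world's x, y, z in m, then the turn about the world's z in degrees. In form: [[[fingers, dx, dy, dz, twist], ...]]. A call has 1 to 8 rows; each row shifts and turns the commanded pose from where the row before left it; what a row does not reach is not made up. A row lasts 1/10 s, in which the tool goes at most 50 mm and 8.59 degrees, less where a joint would pass 70% of its speed; a pose out of reach is approached as far as the arm can. A call with a gripper value outside its range is refused whole. The fingers move at their own pace and stop on an object; "newtons" is the grip in N (left out, the last holds). Time passes only in rows, so rows that do not move let the fingers close. It gives the time, the measured TCP pose, the force, the opening and the grip force at its end, in the units of the state.
- manip.sense(): the state, without advancing time (a new reading comes with each control period).
- manip.snapshot(name): name is "scene" or "top" or "wrist"; returns a dict with "img" (420x560x3 uint8, red, green, blue), "fx", "fy", "cx", "cy" (pixels), "world_to_cam" (4x4, takes a point from world to camera coordinates); the wrist camera has in their place "tool_from_camera" (4x4, takes a point from camera to tool coordinates, whose origin is the TCP and whose axes are the flange's). Camera axes: x right, y down, z forward; pixel columns grow to the right and rows downward; lengths in m; the calibration is good to about 2 mm. A picture is of the moment at which its call begins: read the wrist's pose just before it. There is no depth.
- manip.sign_off(): hands the job in; it is judged then, once.
Trained networks look in the newest picture that a camera, given by its name, has taken for a name from the list of things; names that differ only in an ending like _2 or _b are one class to them, and where a whole thing is asked for, a point or a joint stands for the part that bears it (a point fixed in the world has none). Each returns a list of dicts, best first, with "confidence" (0 to 1); they miss things now and then, are a little off and sometimes report something else, mostly with a low value. They report only what shows in the picture. A call takes as long as a camera call. They do not tell look-alikes from the thing itself.
- manip.spot_in(label, camera): "xyz" ([x, y, z] in m, in world coordinates, good to about 4 mm: the middle of the surface that is visible of it).
- manip.mark_of(label, camera): "xyz" ([x, y, z] in m, in world coordinates, good to about 4 mm: a listed point, or the origin of a listed thing).
The state is a dict: "t": time; "q": joint angles; "qd": joint speeds; "tau": joint torques, N m; "tcp_pos": TCP position; "tool_rot": TCP orientation; "force": force on the tool from outside, world axes, zero at the start; "ft_torque": the same for the moment, N m; "finger_gap": opening from 0.0 (shut) to 1.0 (fully open); "gripper_force": force on a finger pad.
Only numpy, scipy, OpenCV 4.12 (cv2) and the standard library are available. Lean on these libraries where they do the work, as an engineer would, in place of code of your own. Each camera call takes 0.05 s, during which the arm holds its last target. There are 200 camera calls.

### The job

Return the flat setting block with three grooves to its own storage cradle, the one labelled with three raised bars. Slide it along the bench, never lifting or tipping it; push it through the cradle's side catches until they click into its waist, then press it firmly (some 15 N) against the back stop without ramming it, and let go. Leave the tin, the tape measure and the timber offcut where they are.

Things in the scene. Friction and masses are not known exactly. Their poses are not given: they have to be found in the camera images.
- block: setting block: flat plain aluminium plate 100 mm long (its x), 88 wide (y), 32 high, about 0.6 kg (hidden, 0.4 to 0.85), too wide to grip, lying loose on the bench. Three grooves along x on top; corners rounded 12 mm; in each long side a waist notch at mid-length, 24 mm long, 5 deep. Ends alike: either goes first. Origin: centre of its underside. Starts with x within 0.55 rad of the cradles' x.
- block_centre (a point): centre of the setting block, 16 mm above its underside; axes as the block's
- cradle_three: the block's own cradle, fixed on the bench, labelled by THREE raised dark bars on the sloping tag over its back. Open-topped U with no floor: walls 30 mm high, 92 mm apart. Origin: on the bench, mid-mouth, where the parallel walls begin; x points inwards, y across to the left. Fully home, the block's centre is at x = 30 mm, y = 0, its x parallel to the cradle's, and 20 mm of it stands out in front.
- cradle_one: a like cradle with ONE bar on its tag, for another block; stays empty. Same sizes, origin and axes. The two stand side by side 150 mm apart, either one on the left. In both the mouth is flared: flares reach 20 mm out in front of the origin, 120 mm between their ends. Catch housings reach 70 mm to each side and 35 mm high; the tags are 70 mm high.
- cradle_three_stop: back stop of the block's cradle: rigid fixed dark bar 30 mm high whose face is at x = 80 mm of the cradle; its origin is the cradle's origin
- cradle_three_left (a joint): sprung catch roller (upright, 16 mm diameter) in the +y wall at x = 31 mm of the cradle, in m: 0 = fully out, 4 mm inside the line of a centred block's flank; about 0.004 while the flank passes; back near 0 when it has clicked into the waist, about 4 mm before the block meets the stop. Spring 0.8 N at 0 plus 0.2 N per mm.
- cradle_three_right (a joint): the same roller in the -y wall. To push the block between both rollers takes 5 to 16 N; after the click only the bench friction of 2 to 9 N resists until the stop
- wax_tin: bystander: round tin, 67 mm across, 32 high; origin at the centre of its underside
- tape_measure: bystander: pocket tape measure 70 x 36 x 64 mm; origin at the centre of its underside
- timber: bystander: plain timber offcut 35 x 150 x 30 mm; origin at the centre of its underside
Not all that is in view belongs to the job. What is shaped like the block but turquoise is not meant. Leave any red look-alike of the cradle_three alone.

How it is judged:
By the outcome, as a careful person would: the job done as asked, in the order asked, and still so for the second after the job is handed in, with the robot touching nothing.
It also fails if it takes over 70 s, if anything falls off the work surface, if the arm or the gripper's body presses on something with over 40 N, if the wrist force passes 120 N, or if a joint passes its speed limit or range.

## Working session

There is one attempt and no reset: what is moved stays moved. The work goes in short steps, Python scripts to look and compute and a tool call to move; the robot and the scene stay as the last step left them, time stands still between calls to the robot, and variables do not carry over. Pictures are saved under pics/ and viewed, at most 10 in all, crops included, and the job is handed in when it is done.

Besides the shell and the picture viewer there is one more tool, called after "Call:" as name([rows], argument=value, ...), one row to a line, values as JSON. move_arm: Moves the arm, as the interface text tells. Its arguments: {"type":"object","properties":{"increments":{"type":"array","items":{"type":"array","items":{"type":"array","items":{"type":"number"}}}},"newtons":{"type":"number"}},"required":["increments"]}

```bash
mkdir -p pics; ls; python3 - <<'E'
from station import manip
import cv2
s=manip.sense(); print(s['t'],s['tcp_pos'],s['tool_rot'],s['force'],s['finger_gap'])
for c in ['scene','top']:
    d=manip.snapshot(c); cv2.imwrite(f'pics/{c}1.png',d['img'][:,:,::-1])
    for l in ['block','block_centre','cradle_three','cradle_one','cradle_three_stop','wax_tin','tape_measure','timber']:
        print(c,l,[([round(float(v),3) for v in r['xyz']],round(r['confidence'],2)) for r in manip.mark_of(l,c)[:4]])
E
```

```text
pics
0.0 [0.21436431 0.58633458 0.23032797] [ 1.74497505e-01  9.84657014e-01 -1.01882723e-03 -3.84093474e-04] [-0.12962263  0.1090978  -0.41079936] 0.9975881693940942
scene block [([0.328, -0.144, 0.0], 0.87), ([0.526, -0.166, -0.001], 0.67)]
scene block_centre [([0.523, -0.165, 0.017], 0.97), ([0.326, -0.147, 0.022], 0.81)]
scene cradle_three [([0.644, -0.245, 0.002], 0.59)]
scene cradle_one [([0.644, -0.096, 0.005], 0.85)]
scene cradle_three_stop []
scene wax_tin [([0.587, -0.521, 0.004], 0.65)]
scene tape_measure [([0.639, 0.101, 0.001], 0.56)]
scene timber [([0.794, 0.079, 0.002], 0.72)]
top block [([0.522, -0.165, -0.003], 0.93), ([0.326, -0.144, -0.003], 0.79)]
top block_centre [([0.332, -0.147, 0.016], 0.77), ([0.525, -0.167, 0.014], 0.69)]
top cradle_three [([0.313, -0.516, 0.0], 0.87)]
top cradle_one []
top cradle_three_stop []
top wax_tin [([0.587, -0.517, -0.001], 0.73)]
top tape_measure [([0.645, 0.102, -0.002], 0.63)]
top timber [([0.796, 0.08, -0.004], 0.9)]
```

View pics/scene1.png

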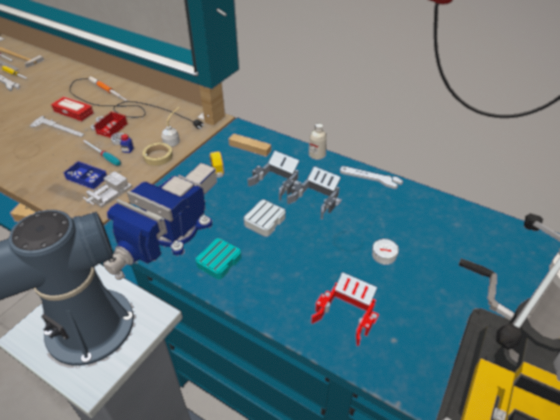

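View pics/top1.png

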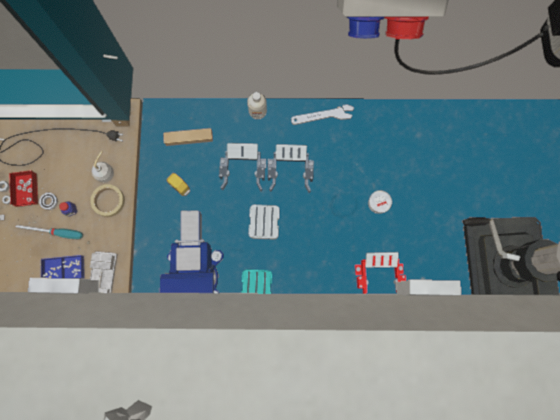

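Candidates for the block:
- Aluminium plate, scene (265,217), top (264,222). This is the block.
- Turquoise look-alike, scene (218,257). Not meant.

Candidates for the cradle:
- Grey with three bars, scene (322,185), top (291,165). This is the target.
- Grey with one bar, scene (283,165), top (243,163). Stays empty.
- Red look-alike, scene (347,300). Leave alone.

Next is one close crop to check the choice.

```bash
python3 - <<'E'
from station import manip
import cv2,numpy as np
a=cv2.imread('pics/scene1.png')[135:265,200:360]; b=cv2.imread('pics/top1.png')[130:260,200:330]
cv2.imwrite('pics/crop1.png',np.hstack([cv2.resize(a,None,fx=2.7,fy=2.7,interpolation=cv2.INTER_CUBIC),cv2.resize(b,None,fx=2.7,fy=2.7,interpolation=cv2.INTER_CUBIC)]))
d=manip.snapshot('wrist'); print(np.round(d['tool_from_camera'],3),d['fx'],d['cx'],d['cy'])
E
```

```text
[[ 0.    -0.955 -0.298  0.075]
 [ 1.     0.     0.001 -0.   ]
 [-0.001 -0.298  0.955 -0.142]
 [ 0.     0.     0.     1.   ]] 328.07195281364034 277.305611431004 209.99029647496792
```

View pics/crop1.png

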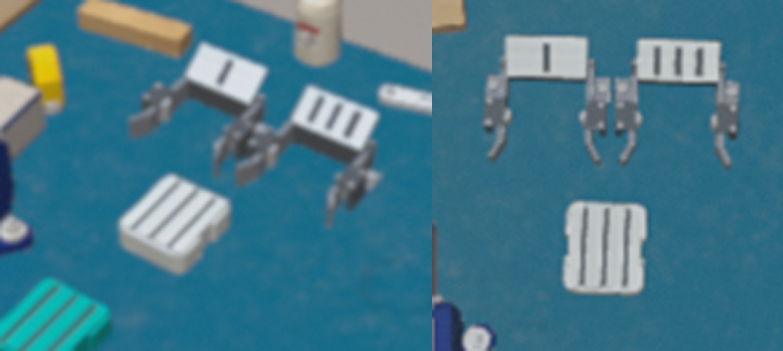

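Call:
move_arm([
  [[1,0,0,0.05,0],[1,0,0,0.05,0],[1,0,0,0.05,0],[1,0.04,-0.02,0.02,0],[1,0.04,-0.03,0,0],[1,0.04,-0.03,0,0],[1,0.03,-0.04,0,0],[1,0.03,-0.04,0,0]],
], newtons=40)

```text
t: 1.75
tcp_pos: [0.3959, 0.4254, 0.4012]
tool_rot: [0.174, 0.985, 0.0, 0.0]
force: [0.3, 0.8, -0.1]
finger_gap: 0.0
gripper_force: 0.0
```

The crop settles it. The block is the plain aluminium plate with three grooves at scene (265,217). Its cradle is the right-hand grey one with three bars at top (291,165). The left one has a single bar. Next I go over the area for a close wrist view.

Call:
move_arm([
  [[1,0.01,-0.045,0,5],[1,0.01,-0.045,0,5],[1,0.01,-0.045,0,5],[1,0.01,-0.045,0,5],[1,0.01,-0.045,0,0],[1,0.01,-0.045,0,0],[1,0.01,-0.045,0,0],[1,0.01,-0.045,0,0]],
])

```text
t: 2.55
tcp_pos: [0.4747, 0.0652, 0.4016]
tool_rot: [0.001, 1.0, 0.0, 0.0]
force: [0.1, -0.1, 0.2]
finger_gap: 0.002
gripper_force: 0.0
```

Call:
move_arm([
  [[0,0.02,-0.045,0,0],[0,0.02,-0.045,0,0],[0,0.02,-0.045,-0.015,0],[0,0.02,-0.045,-0.02,0],[0,0.02,-0.045,-0.035,0],[0,0.004,-0.04,-0.04,0],[0,0,0,-0.04,0],[0,0,0,0,0]],
])

```text
t: 3.35
tcp_pos: [0.5693, -0.181, 0.2577]
tool_rot: [0.002, 1.0, 0.003, -0.006]
force: [-0.2, 1.1, -0.8]
finger_gap: 0.498
gripper_force: 0.0
```

```bash
python3 - <<'E'
from station import manip
import cv2,numpy as np
s=manip.sense(); print(s['t'],s['tcp_pos'],s['tool_rot'],s['finger_gap'])
d=manip.snapshot('wrist'); cv2.imwrite('pics/w1.png',d['img'][:,:,::-1])
np.savez('w1.npz',p=s['tcp_pos'],r=s['tool_rot'],T=d['tool_from_camera'],k=[d['fx'],d['fy'],d['cx'],d['cy']])
for l in ['block','block_centre','cradle_three','cradle_one','cradle_three_stop']:
    print(l,[([round(float(v),3) for v in r['xyz']],round(r['confidence'],2)) for r in manip.mark_of(l,'wrist')[:4]])
E
```

```text
3.35 [ 0.56925478 -0.18096282  0.25765985] [ 0.00198422  0.99997399  0.00333157 -0.00608124] 0.49847058315547504
block [([0.522, -0.168, 0.004], 0.63)]
block_centre [([0.524, -0.163, 0.013], 0.65)]
cradle_three []
cradle_one [([0.522, -0.164, 0.0], 0.41)]
cradle_three_stop []
```

View pics/w1.png

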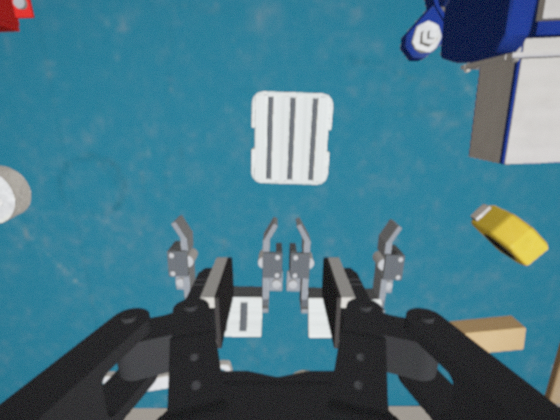

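The block is at (291,138). The three-bar cradle is on the left, with flare tips at (181,219) and (274,221) and catches at (180,262) and (271,263). The one-bar cradle is on the right, with tips at (299,221) and (396,224). I'll compute positions from these.

```bash
cat > h.py <<'E'
import cv2,numpy as np
from scipy.spatial.transform import Rotation as R
class V:
    def __init__(s,f):
        z=np.load(f); s.p,s.Rw,s.T,s.k=z['p'],R.from_quat(z['r']).as_matrix(),z['T'],z['k']
    def g(s,u,v,h):
        d=s.Rw@s.T[:3,:3]@np.array([(u-s.k[2])/s.k[0],(v-s.k[3])/s.k[1],1]); c=s.p+s.Rw@s.T[:3,3]
        return (c+d*(h-c[2])/d[2])[:2]
    def block(s,img,box):
        x0,y0,x1,y1=box; a=img[y0:y1,x0:x1].astype(int)
        m=(a.min(2)>95).astype(np.uint8); m=cv2.morphologyEx(m,cv2.MORPH_CLOSE,np.ones((9,9)))
        c=max(cv2.findContours(m,0,2)[0],key=cv2.contourArea).reshape(-1,2)+[x0,y0]
        w=np.array([s.g(u,v,.032) for u,v in c])
        r=cv2.minAreaRect((w*1000).astype(np.float32)); return r
E
python3 - <<'E'
from h import *
v=V('w1.npz'); im=cv2.imread('pics/w1.png')
print(v.block(im,(235,80,350,195)))
for n,(u,w,h) in dict(tipR=(181,219,.03),tipL=(274,221,.03),t1R=(299,221,.03),t1L=(396,224,.03),hR=(180,262,.035),hL=(271,263,.035),h1R=(300,263,.035),h1L=(390,264,.035)).items(): print(n,v.g(u,w,h).round(4))
cv2.imwrite('pics/w1c.png',cv2.resize(im[75:345,150:420],None,fx=2.2,fy=2.2,interpolation=cv2.INTER_CUBIC))
E
```

```text
((525.1185302734375, -165.1188201904297), (89.55614471435547, 101.5091552734375), 87.97747039794922)
tipR [ 0.6173 -0.2943]
tipL [ 0.6205 -0.1839]
t1R [ 0.6207 -0.1541]
t1L [ 0.6252 -0.0377]
hR [ 0.6708 -0.2988]
hL [ 0.6729 -0.1879]
h1R [ 0.6732 -0.1524]
h1L [ 0.6753 -0.0419]
```

View pics/w1c.png

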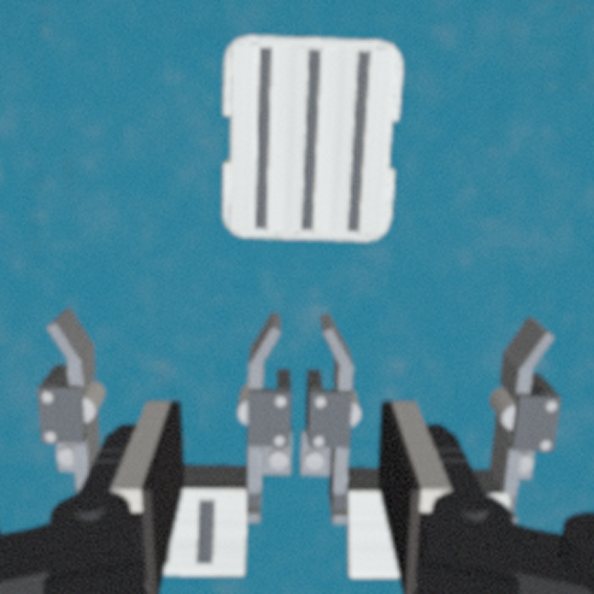

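Call:
move_arm([
  [[0,-0.004,0.0075,-0.013,-8.4],[0,-0.004,0.0075,-0.013,-8.4],[0,-0.004,0.0075,-0.013,-8.4],[0,-0.004,0.0075,-0.013,-8.4],[0,-0.004,0.0075,-0.013,-8.4],[0,-0.004,0.0075,-0.013,-8.4],[0,-0.004,0.0075,-0.013,-8.4],[0,-0.004,0.0075,-0.013,-8.4]],
])

```text
t: 4.45
tcp_pos: [0.5423, -0.1212, 0.1613]
tool_rot: [0.556, 0.831, 0.0, 0.002]
force: [-0.1, 0.3, -0.2]
finger_gap: 0.5
gripper_force: 0.0
```

Call:
move_arm([
  [[0,-0.004,0.0075,-0.013,-8.4],[0,-0.004,0.0075,-0.013,-8.4],[0,-0.004,0.0075,-0.013,-8.4],[0,0,0,0,0],[0,0,0,0,0]],
])

```text
t: 4.95
tcp_pos: [0.5303, -0.0992, 0.122]
tool_rot: [0.721, 0.693, 0.001, 0.001]
force: [0.2, -0.7, 1.1]
finger_gap: 0.497
gripper_force: 0.0
```

```bash
cat > look.py <<'E'
import sys
from station import manip
from h import *
n=sys.argv[1]; s=manip.sense(); d=manip.snapshot('wrist'); cv2.imwrite(f'pics/{n}.png',d['img'][:,:,::-1])
np.savez(n+'.npz',p=s['tcp_pos'],r=s['tool_rot'],T=d['tool_from_camera'],k=[d['fx'],d['fy'],d['cx'],d['cy']])
X=R.from_quat(s['tool_rot']).as_matrix()[:,0]
print('t',round(s['t'],2),'tcp',np.round(s['tcp_pos'],4),'yaw',round(float(np.degrees(np.arctan2(X[1],X[0]))),2),'F',np.round(s['force'],1),'gap',round(s['finger_gap'],2))
for c in ['wrist']+sys.argv[2:]:
  if c!='wrist': manip.snapshot(c)
  for l in ['block','block_centre','cradle_three','cradle_one','cradle_three_stop','cradle_three_left','cradle_three_right']:
    print(c,l,[([round(float(v),3) for v in r['xyz']],round(r['confidence'],2)) for r in manip.mark_of(l,c)[:3]])
E
python3 look.py w2
```

```text
t 4.95 tcp [ 0.5303 -0.0992  0.122 ] yaw 87.74 F [ 0.2 -0.7  1.1] gap 0.5
wrist block [([0.328, -0.148, -0.001], 0.95), ([0.523, -0.166, 0.003], 0.77)]
wrist block_centre [([0.324, -0.141, 0.016], 0.79), ([0.526, -0.164, 0.013], 0.78)]
wrist cradle_three []
wrist cradle_one []
wrist cradle_three_stop []Traceback (most recent call last):
  File "look.py", line 11, in <module>
    print(c,l,[([round(float(v),3) for v in r['xyz']],round(r['confidence'],2)) for r in manip.mark_of(l,c)[:3]])
                                                                                         ~~~~~~~~~~~~~^^^^^
ValueError: it knows: block, block_centre, cradle_one, cradle_three, cradle_three_stop, tape_measure, timber, wax_tin
```

View pics/w2.png

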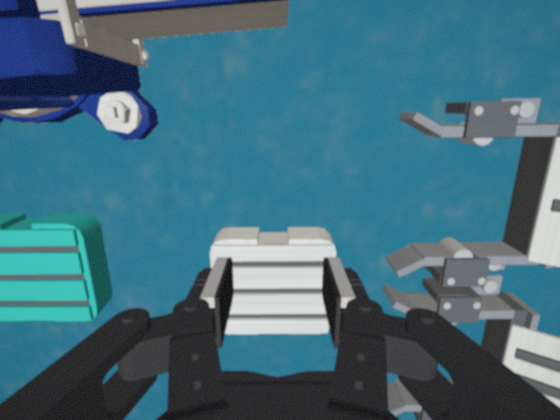

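The fingers straddle the waist notch at (273,240), just outside the near flank. They clear the vise at (190,50) and the turquoise block at (50,270). I descend and start the sideways push.

Call:
move_arm([
  [[0,-0.002,0.003,-0.03,0],[0,0,0,-0.03,0],[0,0,0,-0.03,0],[0,0,0,-0.015,0],[0,0,0,-0.007,0],[0,0,0,0,0],[0,0,-0.008,0,0],[0,0,-0.004,0,0]],
])

```text
t: 6.05
tcp_pos: [0.5282, -0.1093, 0.0098]
tool_rot: [0.722, 0.692, 0.001, 0.001]
force: [0.1, -0.6, 0.2]
finger_gap: 0.502
gripper_force: 0.0
```

Call:
move_arm([
  [[0,0,-0.004,0,0],[0,0,-0.004,0,0],[0,0,-0.005,0,0],[0,0,-0.005,0,0.2],[0,0,-0.005,0,0.2],[0,0,-0.005,0,0.2],[0,0,-0.005,0,0.2],[0,0,-0.005,0,0]],
])

```text
t: 6.85
tcp_pos: [0.5269, -0.1465, 0.0086]
tool_rot: [0.718, 0.697, -0.0, -0.0]
force: [0.0, 3.4, 2.9]
finger_gap: 0.493
gripper_force: 2.0
```

Call:
move_arm([
  [[0,0,-0.005,0,0],[0,0,-0.005,0,0],[0,0,-0.005,0,0],[0,0,-0.005,0,0],[0,0,-0.005,0,0],[0,0,-0.004,0,0],[0,0,-0.003,0,0],[0,0,0,0,0]],
])

```text
t: 7.65
tcp_pos: [0.5273, -0.1791, 0.0086]
tool_rot: [0.718, 0.697, -0.0, 0.001]
force: [0.2, -0.2, 0.1]
finger_gap: 0.498
gripper_force: 0.1
```

```bash
sed -i "s/,'cradle_three_left','cradle_three_right'//" look.py; python3 look.py w3 scene top
```

```text
t 7.65 tcp [ 0.5273 -0.1791  0.0086] yaw 88.29 F [ 0.2 -0.2  0.1] gap 0.5
wrist block [([0.524, -0.234, 0.002], 0.84)]
wrist block_centre [([0.525, -0.234, 0.015], 0.72)]
wrist cradle_three []
wrist cradle_one []
wrist cradle_three_stop []
scene block [([0.328, -0.144, -0.004], 0.67)]
scene block_centre [([0.325, -0.145, 0.02], 0.92), ([0.527, -0.236, 0.017], 0.78)]
scene cradle_three [([0.643, -0.243, 0.0], 0.73)]
scene cradle_one [([0.647, -0.096, -0.0], 0.87)]
scene cradle_three_stop []
top block [([0.525, -0.232, 0.004], 0.85), ([0.33, -0.143, -0.001], 0.67)]
top block_centre [([0.331, -0.144, 0.018], 0.93), ([0.521, -0.234, 0.013], 0.63)]
top cradle_three [([0.31, -0.517, 0.002], 0.85)]
top cradle_one []
top cradle_three_stop []
```

View pics/w3.png

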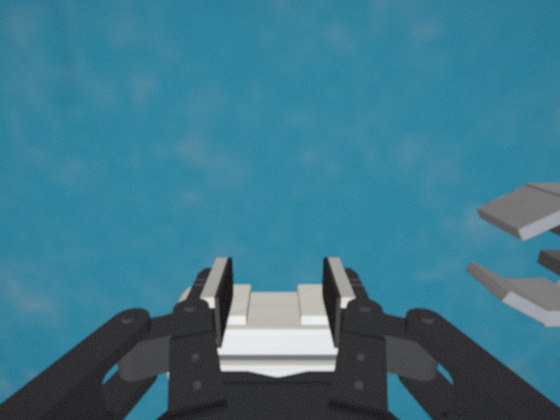

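The flank contact is square at (275,305), and the networks agree the block is at y ≈ -0.234. I push a little more, then retreat, rise and go behind the block.

Call:
move_arm([
  [[0,0,-0.004,0,0],[0,0,-0.003,0,0],[0,0,-0.001,0,0],[0,0,0,0,0],[0,0,0.01,0,0],[0,0,0.02,0,0],[0,0,0,0.03,0],[0,0,0,0.04,0]],
])

```text
t: 9.35
tcp_pos: [0.5257, -0.1546, 0.0775]
tool_rot: [0.717, 0.697, -0.001, -0.002]
force: [0.2, -0.6, 0.6]
finger_gap: 0.504
gripper_force: 0.0
```

Call:
move_arm([
  [[0,-0.01,-0.01,0.04,8.5],[0,-0.01,-0.01,0.03,8.5],[0,-0.01,-0.01,0.02,8.5],[0,-0.01,-0.01,0,8.5],[0,-0.01,-0.01,0,8.5],[0,-0.01,-0.01,0,8.5],[0,-0.01,-0.01,0,8.5],[0,-0.01,-0.01,0,8.5]],
])

```text
t: 10.15
tcp_pos: [0.4468, -0.2364, 0.1688]
tool_rot: [0.202, 0.979, -0.001, 0.0]
force: [0.1, 0.4, -0.2]
finger_gap: 0.499
gripper_force: 0.0
```

Call:
move_arm([
  [[0,0,-0.005,0,8],[0,0,0,0,8],[0,0,0,0,6],[0,0,0,0,0],[0,0,0,0,0]],
])

```text
t: 10.65
tcp_pos: [0.4472, -0.241, 0.1687]
tool_rot: [0.016, 1.0, -0.0, 0.0]
force: [-0.3, -0.1, 0.5]
finger_gap: 0.501
gripper_force: 0.0
```

```bash
python3 look.py w4
```

```text
t 10.65 tcp [ 0.4472 -0.241   0.1687] yaw 178.19 F [-0.3 -0.1  0.5] gap 0.5
wrist block [([0.523, -0.241, 0.003], 0.9)]
wrist block_centre [([0.525, -0.237, 0.011], 0.93), ([0.322, -0.145, 0.015], 0.62)]
wrist cradle_three []
wrist cradle_one []
wrist cradle_three_stop []
```

View pics/w4.png

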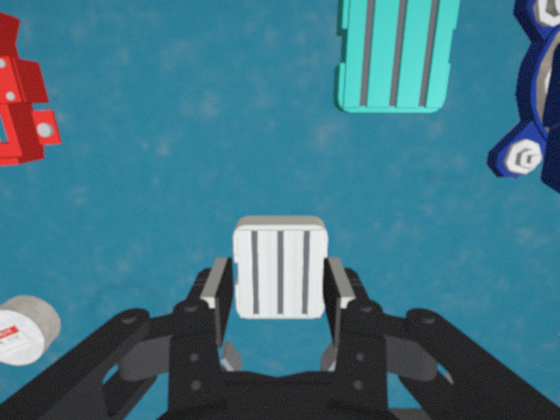

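The block is at (281,270), directly in line with the flares at (232,355) and (330,358). I'll measure it.

```bash
python3 - <<'E'
from h import *
v=V('w4.npz'); im=cv2.imread('pics/w4.png')
g=lambda u,w,h:v.g(u,w,h).round(4)
# top face corners edges: far/near
for n,u,w,h in [('rearL',234,229,.032),('rearR',327,229,.032),('frontL',236,318,.032),('frontR',325,318,.032),('flR',232,355,.03),('flL',330,358,.03)]: print(n,g(u,w,h))
# groove lines (dark) : mid groove col at two rows
G=cv2.cvtColor(im,cv2.COLOR_BGR2GRAY).astype(float)
for r in (240,255,270,285,300,310):
    row=G[r,240:322]; d=np.clip(170-row,0,None); c=np.arange(240,322)
    o=[]
    for a,b in ((246,264),(272,290),(296,316)):
        m=(c>=a)&(c<b); o.append((d[m]*c[m]).sum()/max(d[m].sum(),1e-6))
    print(r,np.round(o,1),[g(x,r,.032).tolist() for x in o][1])
print(v.block(im,(225,212,330,322)))
E
```

```text
rearL [ 0.4761 -0.2816]
rearR [ 0.4787 -0.1973]
frontL [ 0.5703 -0.2863]
frontR [ 0.5731 -0.198 ]
flR [ 0.6165 -0.2939]
flL [ 0.6235 -0.1919]
240 [253.9 280.  306. ] [0.4881, -0.2402]
255 [254.5 280.  305.7] [0.5032, -0.2406]
270 [254.8 280.  305.3] [0.5187, -0.2411]
285 [255.1 280.  305. ] [0.5347, -0.2416]
300 [255.4 279.9 304.5] [0.5512, -0.2421]
310 [255.6 280.  304.2] [0.5625, -0.2424]
((518.0862426757812, -243.9825439453125), (97.49385833740234, 114.00144958496094), 88.2065658569336)
```

Call:
move_arm([
  [[0,0,0.0015,-0.04,0],[0,0,0,-0.04,0],[0,0,0,-0.04,0],[0,0,0,-0.025,0],[0,0,0,-0.014,0],[0,0.008,0,0,0],[0,0.005,0,0,0],[0,0.004,0,0,0]],
])

```text
t: 11.75
tcp_pos: [0.4651, -0.24, 0.0106]
tool_rot: [0.015, 1.0, -0.001, 0.0]
force: [-1.8, 0.1, -1.3]
finger_gap: 0.502
gripper_force: 0.9
```

Call:
move_arm([
  [[0,0.004,0,0,0],[0,0.005,0,0,0],[0,0.006,0,0,0],[0,0.006,0,0,0],[0,0.006,-0.0005,0,0],[0,0.006,0,0,0],[0,0.006,-0.0005,0,0],[0,0.004,0,0,0]],
])

```text
t: 12.55
tcp_pos: [0.5079, -0.2408, 0.0096]
tool_rot: [0.015, 1.0, -0.0, 0.0]
force: [-4.9, 1.1, 3.9]
finger_gap: 0.5
gripper_force: 2.2
```

```bash
python3 look.py w5 scene
```

```text
t 12.55 tcp [ 0.5079 -0.2408  0.0096] yaw 178.31 F [-4.9  1.1  3.9] gap 0.5
wrist block [([0.567, -0.242, 0.003], 0.76)]
wrist block_centre []
wrist cradle_three []
wrist cradle_one []
wrist cradle_three_stop []
scene block [([0.326, -0.148, -0.001], 0.76), ([0.568, -0.243, -0.0], 0.64)]
scene block_centre [([0.329, -0.148, 0.019], 0.82), ([0.569, -0.243, 0.016], 0.74), ([0.639, 0.101, -0.001], 0.33)]
scene cradle_three [([0.64, -0.248, 0.001], 0.89)]
scene cradle_one [([0.645, -0.095, -0.002], 0.73)]
scene cradle_three_stop []
```

Call:
move_arm([
  [[0,0.005,-0.0002,0,0],[0,0.005,-0.0002,0,0],[0,0.005,-0.0002,0,0],[0,0.005,-0.0002,0,0],[0,0.004,-0.0001,0,0],[0,0.003,-0.0001,0,0],[0,0.003,-0.0001,0,0],[0,0.003,0,0,0]],
])

```text
t: 13.95
tcp_pos: [0.5403, -0.2417, 0.0096]
tool_rot: [0.015, 1.0, 0.0, -0.0]
force: [-2.5, -0.9, -0.5]
finger_gap: 0.5
gripper_force: 1.1
```

```bash
python3 look.py w6; python3 - <<'E'
from station import manip
import cv2,numpy as np
a=manip.snapshot('scene')['img'][140:240,270:370,::-1]; b=manip.snapshot('top')['img'][130:230,245:345,::-1]
cv2.imwrite('pics/c6.png',np.hstack([cv2.resize(i,(390,390),interpolation=cv2.INTER_CUBIC) for i in (a,b)]))
E
```

```text
t 13.95 tcp [ 0.5403 -0.2417  0.0096] yaw 178.3 F [-2.5 -0.9 -0.5] gap 0.5
wrist block [([0.601, -0.245, 0.002], 0.61)]
wrist block_centre [([0.606, -0.24, 0.012], 0.89)]
wrist cradle_three []
wrist cradle_one []
wrist cradle_three_stop []
```

View pics/c6.png

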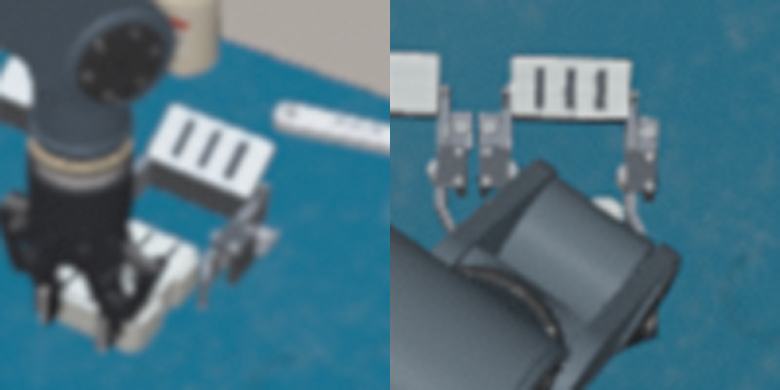

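The block's nose is entering the mouth of the three-bar cradle. The tag is at (570,88) in the crop and the block corner at (608,205), inside the right wall.

Call:
move_arm([
  [[0,0.003,-0.0001,0,0],[0,0.003,-0.0001,0,0],[0,0.003,-0.0001,0,0],[0,0.003,-0.0001,0,0],[0,0.003,-0.0001,0,0]],
])

```text
t: 14.85
tcp_pos: [0.5549, -0.242, 0.0097]
tool_rot: [0.015, 1.0, 0.0, -0.0]
force: [-4.4, -0.4, 4.3]
finger_gap: 0.501
gripper_force: 2.4
```

Call:
move_arm([
  [[0,0.003,-0.0001,0,0],[0,0.003,-0.0001,0,0],[0,0.003,-0.0001,0,0],[0,0.003,-0.0001,0,0]],
])

```text
t: 15.25
tcp_pos: [0.5644, -0.2419, 0.0097]
tool_rot: [0.014, 1.0, 0.001, -0.003]
force: [-12.5, 0.4, 8.5]
finger_gap: 0.5
gripper_force: 5.8
```

```bash
python3 look.py w7 | head -3
```

```text
t 15.25 tcp [ 0.5644 -0.2419  0.0097] yaw 178.35 F [-12.5   0.4   8.5] gap 0.5
wrist block [([0.623, -0.242, 0.003], 0.59)]
wrist block_centre [([0.629, -0.242, 0.014], 0.85)]
```

Call:
move_arm([
  [[0,0.003,-0.0001,0,0],[0,0.003,-0.0001,0,0],[0,0.003,-0.0001,0,0],[0,0.003,-0.0001,0,0]],
])

```text
t: 15.95
tcp_pos: [0.5776, -0.2424, 0.0096]
tool_rot: [0.015, 1.0, 0.001, -0.002]
force: [-6.9, 1.0, 5.3]
finger_gap: 0.495
gripper_force: 3.8
```

Call:
move_arm([
  [[0,0.003,-0.0001,0,0],[0,0.003,-0.0001,0,0],[0,0.003,-0.0001,0,0],[0,0.003,-0.0001,0,0]],
])

```text
t: 16.35
tcp_pos: [0.5896, -0.2428, 0.0095]
tool_rot: [0.015, 1.0, 0.001, -0.002]
force: [-8.1, -0.1, 5.6]
finger_gap: 0.502
gripper_force: 3.8
```

```bash
python3 look.py w8 | head -3;  python3 - <<'E'
from station import manip
import cv2,numpy as np
a=manip.snapshot('scene')['img'][140:240,270:370,::-1]; b=manip.snapshot('top')['img'][130:230,245:345,::-1]
cv2.imwrite('pics/c8.png',np.hstack([cv2.resize(i,(390,390),interpolation=cv2.INTER_CUBIC) for i in (a,b)]))
E
```

```text
t 16.35 tcp [ 0.5896 -0.2428  0.0095] yaw 178.32 F [-8.1 -0.1  5.6] gap 0.5
wrist block [([0.651, -0.244, 0.003], 0.58)]
wrist block_centre []
```

Call:
move_arm([
  [[0,0.003,-0.0001,0,0],[0,0.002,-0.0001,0,0],[0,0.002,0,0,0],[0,0.002,0,0,0]],
])

```text
t: 17.15
tcp_pos: [0.5987, -0.2431, 0.0094]
tool_rot: [0.015, 1.0, 0.001, -0.002]
force: [-7.3, 0.1, 5.8]
finger_gap: 0.499
gripper_force: 3.6
```

Call:
move_arm([
  [[0,0.0015,0,0,0],[0,0.0015,0,0,0]],
])

```text
t: 17.35
tcp_pos: [0.6023, -0.2432, 0.0095]
tool_rot: [0.015, 1.0, 0.0, -0.001]
force: [-5.2, 0.1, 4.1]
finger_gap: 0.502
gripper_force: 2.4
```

Call:
move_arm([
  [[0,0.001,0,0,0],[0,0.001,0,0,0]],
])

```text
t: 17.55
tcp_pos: [0.6059, -0.2436, 0.0094]
tool_rot: [0.015, 1.0, -0.0, 0.001]
force: [-2.1, 1.3, -0.5]
finger_gap: 0.5
gripper_force: 0.9
```

Call:
move_arm([
  [[0,0.001,0,0,0],[0,0.001,0,0,0]],
])

```text
t: 17.75
tcp_pos: [0.6074, -0.2436, 0.0095]
tool_rot: [0.015, 1.0, -0.0, 0.0]
force: [-1.8, -0.4, -0.2]
finger_gap: 0.498
gripper_force: 1.3
```

Call:
move_arm([
  [[0,0.001,0,0,0]],
])

```text
t: 17.85
tcp_pos: [0.6083, -0.2437, 0.0095]
tool_rot: [0.015, 1.0, -0.0, 0.0]
force: [-2.3, 0.4, -0.5]
finger_gap: 0.5
gripper_force: 1.0
```

Call:
move_arm([
  [[0,0.001,0,0,0]],
])

```text
t: 17.95
tcp_pos: [0.6093, -0.2437, 0.0095]
tool_rot: [0.015, 1.0, -0.0, 0.0]
force: [-1.6, 0.7, -0.9]
finger_gap: 0.496
gripper_force: 0.8
```

Call:
move_arm([
  [[0,0.001,0,0,0]],
])

```text
t: 18.05
tcp_pos: [0.6103, -0.2437, 0.0095]
tool_rot: [0.015, 1.0, -0.0, 0.0]
force: [-1.5, 0.5, -2.3]
finger_gap: 0.5
gripper_force: 0.9
```

Call:
move_arm([
  [[0,0.001,0,-0.0003,0]],
])

```text
t: 18.15
tcp_pos: [0.6107, -0.2437, 0.0095]
tool_rot: [0.015, 1.0, 0.0, -0.001]
force: [-5.4, -0.3, 3.7]
finger_gap: 0.501
gripper_force: 2.6
```

Call:
move_arm([
  [[0,0.001,0,0,0]],
])

```text
t: 18.25
tcp_pos: [0.6107, -0.2437, 0.0095]
tool_rot: [0.015, 1.0, 0.0, -0.002]
force: [-7.7, -1.4, 3.2]
finger_gap: 0.501
gripper_force: 3.6
```

Call:
move_arm([
  [[0,0.001,0,0,0]],
])

```text
t: 18.35
tcp_pos: [0.6107, -0.2437, 0.0095]
tool_rot: [0.015, 1.0, 0.0, -0.003]
force: [-8.7, -2.3, 4.6]
finger_gap: 0.497
gripper_force: 4.7
```

Call:
move_arm([
  [[0,0.001,0,0,0],[0,0.001,0,0,0]],
])

```text
t: 18.55
tcp_pos: [0.6107, -0.2436, 0.0096]
tool_rot: [0.014, 1.0, 0.001, -0.005]
force: [-12.6, -2.3, 8.1]
finger_gap: 0.503
gripper_force: 6.9
```

Call:
move_arm([
  [[0,0.001,0,0,0]],
])

```text
t: 18.65
tcp_pos: [0.6107, -0.2436, 0.0096]
tool_rot: [0.014, 1.0, 0.001, -0.006]
force: [-15.6, -3.3, 9.4]
finger_gap: 0.497
gripper_force: 8.0
```

Call:
move_arm([
  [[0,0.0005,0,0,0],[0,0,0,0,0],[0,0,0,0,0],[0,0,0,0,0]],
])

```text
t: 19.05
tcp_pos: [0.6107, -0.2436, 0.0096]
tool_rot: [0.014, 1.0, 0.001, -0.006]
force: [-15.8, -2.2, 8.4]
finger_gap: 0.498
gripper_force: 7.6
```

Call:
move_arm([
  [[0,-0.003,0,0,0],[0,-0.004,0,0,0],[0,-0.006,0,0,0],[0,-0.015,0,0,0],[0,-0.02,0,0,0],[0,-0.02,0,0.03,0],[0,-0.02,0,0.04,0],[0,0,0,0.04,0]],
])

```text
t: 19.85
tcp_pos: [0.526, -0.2428, 0.1197]
tool_rot: [0.015, 1.0, 0.001, -0.001]
force: [1.9, -0.5, -0.7]
finger_gap: 0.499
gripper_force: 0.0
```

Call:
move_arm([
  [[0,-0.02,0.03,0.03,0],[0,0,0.04,0.02,0],[0,0,0.04,0.02,0],[0,0,0.04,0,0],[0,0,0,0,0]],
])

```text
t: 20.35
tcp_pos: [0.5084, -0.0892, 0.1906]
tool_rot: [0.012, 1.0, 0.001, 0.001]
force: [0.3, 0.3, 0.6]
finger_gap: 0.501
gripper_force: 0.0
```

```bash
python3 look.py w9 scene top | grep -v stop;  python3 - <<'E'
from station import manip
import cv2,numpy as np
a=manip.snapshot('scene')['img'][140:240,270:370,::-1]; b=manip.snapshot('top')['img'][120:220,245:345,::-1]
cv2.imwrite('pics/c9.png',np.hstack([cv2.resize(i,(390,390),interpolation=cv2.INTER_CUBIC) for i in (a,b)]))
E
```

```text
t 20.35 tcp [ 0.5084 -0.0892  0.1906] yaw 178.58 F [0.3 0.3 0.6] gap 0.5
wrist block [([0.672, -0.244, 0.001], 0.63)]
wrist block_centre []
wrist cradle_three []
wrist cradle_one []
scene block [([0.332, -0.145, 0.002], 0.8), ([0.672, -0.245, -0.002], 0.73)]
scene block_centre [([0.326, -0.148, 0.022], 0.77), ([0.644, -0.248, 0.003], 0.66), ([0.672, -0.244, 0.017], 0.6)]
scene cradle_three [([0.641, -0.246, 0.003], 0.87)]
scene cradle_one [([0.644, -0.096, -0.001], 0.97), ([0.587, -0.521, 0.003], 0.3)]
top block [([0.67, -0.243, -0.002], 0.9), ([0.328, -0.148, -0.001], 0.72)]
top block_centre [([0.667, -0.244, 0.017], 0.9), ([0.332, -0.147, 0.015], 0.7)]
top cradle_three [([0.313, -0.519, -0.001], 0.82)]
top cradle_one [([0.588, -0.517, -0.001], 0.55)]
```

View pics/c9.png

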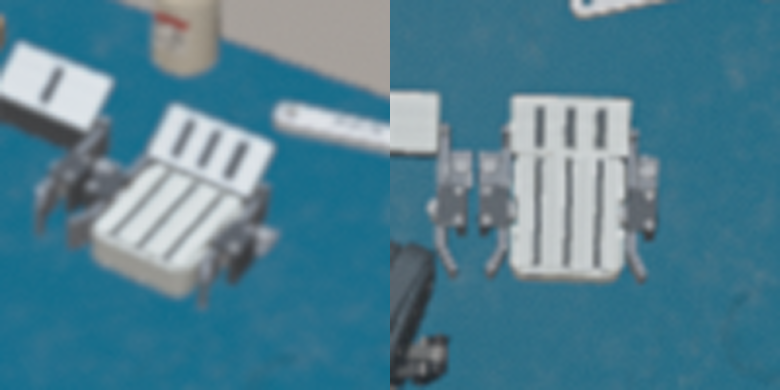

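The block sits home in the three-bar cradle, with its nose under the tag at (570,155) and its rear at (565,275) level with the flare ends. The catches are at the waist and the arm is clear.

```bash
python3 -c "
from station import manip
print(manip.sign_off())"
```

```text
the job is handed in; nothing more can be done
None
```

The three-groove block is home in the three-bar cradle: slid in along the bench, clicked past the catches, pressed against the back stop at about 16 N and released. The job was handed in at about 20 s of the 70 s allowed.

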